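Wipe a lap wheel by rolling it along the sprung strip

TASK

Wipe the rim of the lap wheel: roll it upright on its rim along the sprung rubber strip, from the rest it stands in, over the low bars, to the rest at the other end, one full turn without skidding. Keep it pressed down all the way so that the strip sinks about 3 mm on its springs but never bottoms out, and do not lift it off or let it lean over or fall flat. Ease off, let go and leave it standing in the far rest; leave the other things on the board alone.

Things in the scene. Friction and masses are not known exactly. Their poses are not given: they have to be found in the camera images.
- arbor: Steel arbor (axle) of the lap wheel, 44 mm long, 14 mm thick. Origin: centre of the wheel; x: along the arbor, whose flat round ends lie 22 mm to either side. Held by these ends, it lets the wheel turn freely. Wheel: metal, radius 35 mm, 18 mm thick, in mid-arbor, with 20 mm collars beside it; standing on its rim, centre 35 mm above the strip. About 0.3 kg in all.
- wheel (a joint): Turn of the wheel on its arbor in rad, 0 at the start, growing as the wheel rolls towards the far rest; one full turn is 6.28. A dark stud on both faces, 18 mm from the centre, shows the turn; it starts at the top.
- wiper: Wheel wiper, fixed to the board: dark steel base plate 70 x 310 mm, long side along y; above it on springs a strip 48 mm wide, 290 mm long, with black rubber top. Origin: centre of the underside; z up. The wheel starts in the rest at y = +110 mm and goes straight along -y (x = 0) to the far rest at y = -110 mm: 220 mm, one turn of the wheel.
- start_rest (a point): Starting rest, on the rubber's middle line, 54 mm above the board; the wheel's centre starts 35 mm above it. Each rest is a flat between a low round bar on the inner side (1.5 mm above the rubber, 11 mm from the rest) and a higher one on the outer side (7 mm, 23 mm from the rest). The wheel rolls over both low bars.
- strip_mid (a point): Half way between the rests, 54 mm above the board, fixed to the base. Springs: the strip holds still up to about 5 N on it, then sinks 1 mm for every 3.5 N more and bottoms out after 5.5 mm, at about 24 N. Let go while it is pressed down, it jumps up.
- far_rest (a point): Far rest, on the middle line, 54 mm above the board; this point is fixed to the base. The deck under the strip slopes from the starting rest by an unknown angle, up to 0.06 rad up or down, that stays as set: the true rubber here may be up to 13 mm higher or lower than this point.
- pliers: Pliers with green grips, 140 x 47 x 11 mm, lying behind the wiper to the right. Origin at the centre of the underside. To be left alone.
- burnisher: Burnisher with a wooden handle, 118 x 17 x 17 mm, lying behind the wiper to the left. Origin at the centre of the underside. To be left alone.
- tweezers: Steel tweezers, 130 x 15 x 8 mm, lying behind the wiper. Origin at the centre of the underside. To be left alone.
- reel: Wooden thread reel, 34 mm in diameter, 54 mm tall, standing behind the wiper. Origin at the centre of the underside. To be left alone.
- ring_case: Small ring case, 40 x 46 x 32 mm, standing behind the wiper. Origin at the centre of the underside. To be left alone.
- loupe: Loupe, 31 mm in diameter, 19 mm tall, standing behind the wiper. Origin at the centre of the underside. To be left alone.
- dish: Bottle cap used as a small dish, 37 mm in diameter, 22 mm tall, standing near the right edge of the board. Origin at the centre of the underside. To be left alone.
Not all that is in view belongs to the job. What is shaped like the arbor but pink is not meant.

How it is judged:
By the outcome, as a careful person would: the job done as asked, in the order asked, and still so for the second after the job is handed in, with the robot touching nothing.
It also fails if it takes over 59 s, if anything falls off the work surface, if the arm or the gripper's body presses on something with over 40 N, if the wrist force passes 120 N, or if a joint passes its speed limit or range.

ROBOT

A 7-joint arm with a two-finger parallel gripper is mounted at the origin on a cart in front of the work surface, level with it; the furniture and walls round the work are solid. World frame = base frame: x ahead of the robot, y to its left, z up, the work surface at z = 0. Lengths are in m, angles in rad, forces in N, time in s.
With the tool pointing down it reaches from about 0.4 to 0.85 m from the base axis. Payload 10.4 kg.
Tool frame: the origin (TCP) lies midway between the tips of the shut fingers; the grasp point (between the pads) lies manip.pinch_z behind it (manip.pinch_z is the distance from the TCP to the grasp point, in m); z points along the fingers, y is the direction in which the jaws open and shut (so a half turn about z gives the same grasp; the last joint's range is limited). The gripper opens to 85 mm and grips with 20 to 120 N. Pads are 22 mm wide; open, the fingers measure 114 mm over their backs; the gripper's body (76 mm by 85 mm) begins 54 mm behind the grasp point. The pads swing forward as they close: fully open they stand 13 mm farther back than shut.
Start: joints at [-1.276, 0.332, -0.065, 1.46, 0.022, 1.35, -0.088], TCP at [0.195, 0.594, 0.231] pointing down, gripper open.
Joint ranges: [-2.6, 2.6], [-0.5, 2.12], [-1.47, 1.34], [0.16, 2.42], [-1.27, 4.41], [0.06, 2.06], [-2.6, 2.6]. Speed limits (rad/s): [2.22, 2.22, 2.79, 2.79, 3.14, 3.14, 3.14].

INTERFACE

Orientations are given as a unit quaternion [x, y, z, w].
In Python, from workcell import manip gives the robot as it stands.
- The arm moves only by the shell command python3 -m handwheel 'ROWS' [FORCE]. ROWS is JSON, a list that holds one entry, the list of rows, each a list of 7 numbers: the shift along the tool's x, y, z in m, then the turn, a rotation vector about the tool's x, y, z in rad, then the finger opening in m, from 0 to 0.0854. In form: [[[tx, ty, tz, ax, ay, az, claw], ...]]. A call has 1 to 8 rows; each row is the pose to reach, as a shift and turn from the pose commanded when the call began, along the tool's axes at that moment; what a row does not reach only later rows make up. A row lasts 1/8 s, in which the tool goes at most 62.5 mm and 10.7 degrees, less where a joint would pass 70% of its speed; a pose out of reach is approached as far as the arm can. A call with a gripper value outside its range is refused whole. The fingers move at their own pace and stop on an object; FORCE is the grip in N (left out, the last holds). Time passes only in rows, so rows that repeat a pose let the fingers close. It gives the time, the measured TCP pose, the force and the opening at its end, in the units of the state.
- manip.get_obs(): the state, without advancing time (a new reading comes with each control period).
- manip.camera(name): name is "side" or "top"; returns the picture (400x640x3 uint8, blue, green, red); there is no depth.
- manip.calibration(name): a dict with "fx", "fy", "cx", "cy" (pixels), "view" (4x4, takes a point from world to camera coordinates). Camera axes: x right, y up, looking along -z (the intrinsics and any distortion apply to the point x, -y, -z); pixel columns grow to the right and rows downward; lengths in m; the calibration is good to about 2 mm. A picture is of the moment at which its call begins. calibration takes no time and is no camera call.
- manip.hand_in(): hands the job in, once; it reports no verdict.
The state is a dict: "clock": time; "joint_pos": joint angles; "joint_velocities": joint speeds; "tau": joint torques, N m; "position": TCP position; "ee_rot": TCP orientation; "ft_force": force on the tool from outside, world axes, zero at the start; "torque": the same for the moment, N m; "grip_width": opening from 0.0 (shut) to 1.0 (fully open).
Only numpy, scipy, OpenCV 4.12 (cv2) and the standard library are available. Lean on these libraries where they do the work, as an engineer would, in place of code of your own. Each camera call takes 0.05 s, during which the arm holds its last target.

## Working session

There is one attempt and no reset: what is moved stays moved. The work goes in short steps, Python scripts to look and compute and a shell command to move; the robot and the scene stay as the last step left them, time stands still between calls to the robot, and variables do not carry over. Pictures are saved under pics/ and viewed, and the job is handed in when it is done.

```bash
ls; mkdir -p pics; python3 - <<'E'
from workcell import manip
import cv2
print(manip.get_obs(), manip.pinch_z)
for n in("side","top"):
    c=manip.calibration(n);print(c)
    cv2.imwrite(f"pics/{n}0.png",manip.camera(n))
E
```

```text
pics
{'clock': 0.0, 'joint_pos': array([-1.27557898,  0.33285264, -0.06471362,  1.46094241,  0.02160892,
        1.34987679, -0.08853868]), 'joint_velocities': array([ 9.30463075e-04,  5.16543854e-04,  2.19373318e-05, -1.53928843e-03,
        5.21433626e-04, -9.12665554e-04,  1.15092266e-03]), 'tau': array([ 9.03497730e-04, -6.25435710e+01,  4.94148396e-02, -3.91623223e+01,
        1.61056226e-02,  9.58042801e-03,  5.16191974e-06]), 'position': array([0.19519336, 0.59335036, 0.23052745]), 'ee_rot': array([ 1.58242088e-01,  9.87400103e-01, -6.87462603e-04, -7.56604724e-05]), 'ft_force': array([-0.82503039,  0.26247858, -0.06506374]), 'torque': array([-0.02494049,  0.03314117,  0.02009163]), 'grip_width': 0.9998710540481112} 0.0187
{'fx': 364.5768057075894, 'fy': 364.5768057075894, 'cx': 326.58531340905006, 'cy': 199.86161590984918, 'view': array([[-0.82755559, -0.56128304,  0.01063451,  0.39556375],
       [ 0.30831064, -0.43857916,  0.84415216, -0.23804415],
       [-0.46914422,  0.70186158,  0.53599816, -0.63086051],
       [ 0.        ,  0.        ,  0.        ,  1.        ]])}
{'fx': 504.1082494190563, 'fy': 504.1082494190563, 'cx': 326.38082110949284, 'cy': 195.12109240865433, 'view': array([[-0.02634022, -0.99962788, -0.00709212, -0.02063791],
       [ 0.99720107, -0.02677155,  0.06980903, -0.52755216],
       [-0.06997292, -0.00523349,  0.99753516, -0.97970249],
       [ 0.        ,  0.        ,  0.        ,  1.        ]])}
```

View pics/side0.png

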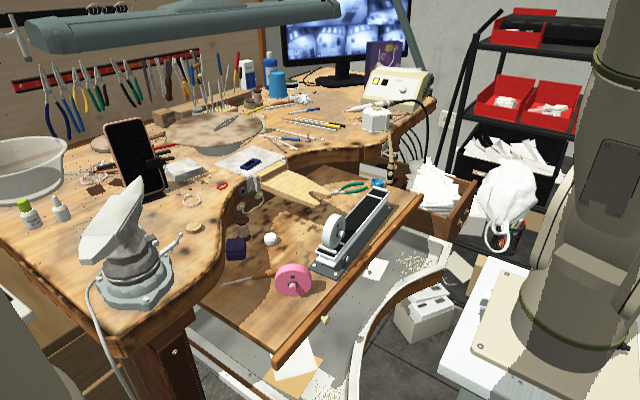

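View pics/top0.png

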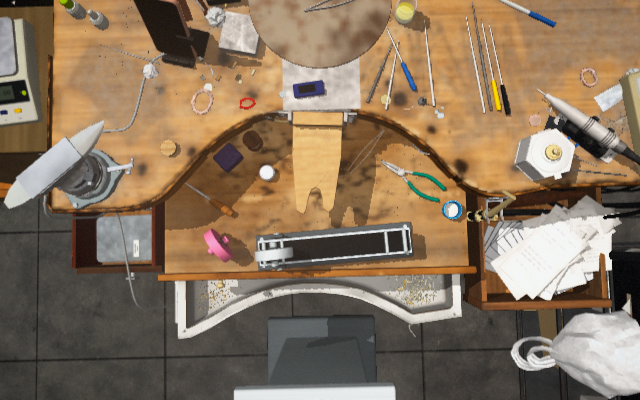

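The top view shows the wiper at about (256–412, 222–270) px, with the wheel at its left end near (272, 250). The pink decoy is at (215, 246). In the side view the wheel is at about (333, 233). I'll zoom in.

```bash
python3 - <<'E'
import cv2
t=cv2.imread("pics/top0.png");s=cv2.imread("pics/side0.png")
cv2.imwrite("pics/tz.png",cv2.resize(t[210:285,240:430],None,fx=4.2,fy=4.2,interpolation=cv2.INTER_CUBIC))
cv2.imwrite("pics/sz.png",cv2.resize(s[170:290,290:410],None,fx=5,fy=5,interpolation=cv2.INTER_CUBIC))
E
```

```text
(no output)
```

View pics/tz.png

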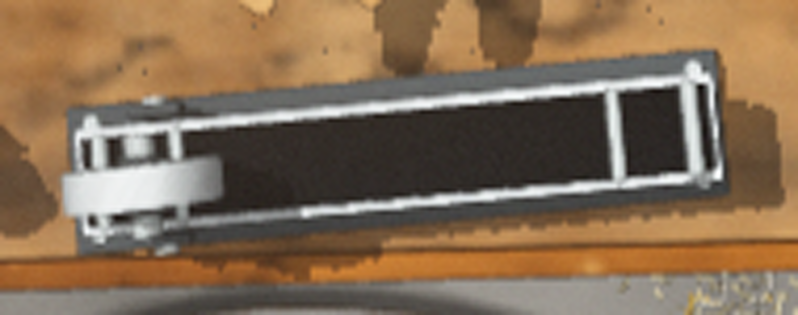

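View pics/sz.png

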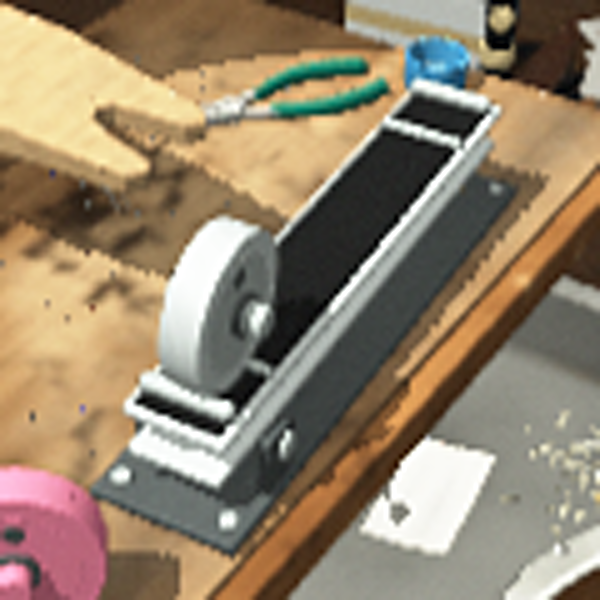

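```bash
cat > h.py <<'E'
import numpy as np, cv2
from workcell import manip
C={n:manip.calibration(n) for n in("side","top")}
def ray(n,uv):
    c=C[n];V=c["view"];R=V[:3,:3];o=-R.T@V[:3,3]
    d=R.T@np.array([(uv[0]-c["cx"])/c["fx"],-(uv[1]-c["cy"])/c["fy"],-1.0]);return o,d/np.linalg.norm(d)
def plane(n,uv,z):
    o,d=ray(n,uv);return o+d*(z-o[2])/d[2]
def proj(n,p):
    c=C[n];q=c["view"]@np.append(p,1);return np.array([c["cx"]+c["fx"]*q[0]/-q[2],c["cy"]+c["fy"]*q[1]/q[2]])
def tri(us,ut):
    (o1,d1),(o2,d2)=ray("side",us),ray("top",ut)
    A=np.stack([d1,-d2],1);s=np.linalg.lstsq(A,o2-o1,rcond=None)[0]
    a=o1+d1*s[0];b=o2+d2*s[1];return (a+b)/2,np.linalg.norm(a-b)
tz=lambda x,y:(240+(x+.5)/4.2-.5,210+(y+.5)/4.2-.5)
sz=lambda x,y:(290+(x+.5)/5-.5,170+(y+.5)/5-.5)
E
python3 - <<'E'
from h import *
np.set_printoptions(precision=4,suppress=True)
P=[plane("top",tz(*p),.006) for p in((68,110),(717,50),(728,190),(80,255))]
print(np.array(P)); c=np.mean(P,0);print("centre",c)
for a,b in((0,1),(3,2)):
    d=P[b]-P[a];print(np.linalg.norm(d),np.degrees(np.arctan2(d[0],-d[1])))
for a,b in((0,3),(1,2)):
    d=P[b]-P[a];print(np.linalg.norm(d),np.degrees(np.arctan2(-d[1],-d[0])))
S=[plane("side",sz(*p),.006) for p in((95,490),(232,553),(515,185))]
print(np.array(S))
E
```

```text
[[ 0.4501  0.1083  0.006 ]
 [ 0.4704 -0.2006  0.006 ]
 [ 0.4042 -0.2033  0.006 ]
 [ 0.3816  0.1038  0.006 ]]
centre [ 0.4266 -0.048   0.006 ]
0.30958386568776647 3.7595546379259828
0.3078849552963444 4.205011421618806
0.06862634757045667 3.797632730559801
0.06625351174213812 2.3215873836190437
[[ 0.4501  0.1083  0.006 ]
 [ 0.3831  0.1063  0.006 ]
 [ 0.4065 -0.2049  0.006 ]]
```

```bash
python3 - <<'E'
import cv2
t=cv2.imread("pics/top0.png");s=cv2.imread("pics/side0.png")
cv2.imwrite("pics/tz2.png",cv2.resize(t[225:275,250:300],None,fx=12,fy=12,interpolation=cv2.INTER_CUBIC))
cv2.imwrite("pics/sz2.png",cv2.resize(s[210:262,312:364],None,fx=11,fy=11,interpolation=cv2.INTER_CUBIC))
E
```

```text
(no output)
```

View pics/tz2.png

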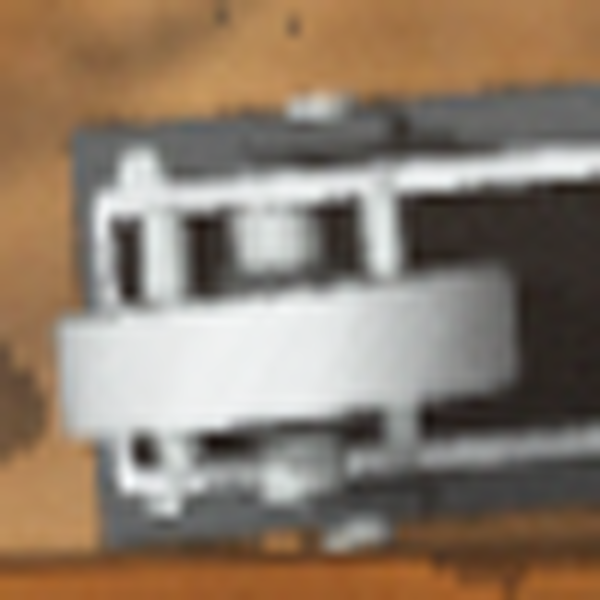

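View pics/sz2.png

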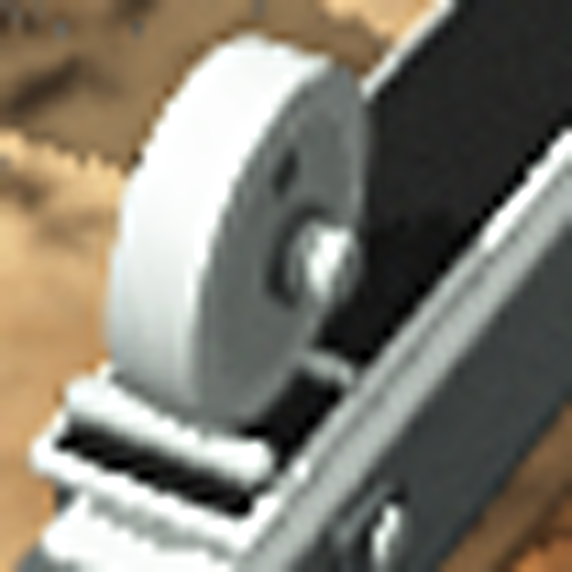

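The zooms show the wheel upright, with the stud above the arbor. In the side view the near arbor end is at about (341.3, 233.5). I'll check the predicted arbor ends against the images.

```bash
python3 - <<'E'
from h import *
np.set_printoptions(precision=4,suppress=True)
yaw=np.radians(3.95);ax=np.array([np.cos(yaw),np.sin(yaw),0]);ay=np.array([-np.sin(yaw),np.cos(yaw),0]);Z=np.array([0,0,1])
c=np.array([.4266,-.048,0]);w=c+.11*ay+.089*Z
print("wheel",w)
for nm,p in(("c",w),("near",w-.022*ax),("far",w+.022*ax),("nearfaceTop",w-.009*ax+.035*Z),("left tread near",w-.009*ax+.035*ay),("right far",w+.009*ax-.035*ay),("left far",w+.009*ax+.035*ay),("stud",w-.009*ax+.018*Z)):
    t=proj("top",p);s=proj("side",p);print(nm,(t-[250,225])*12+5.5,(s-[312,210])*11+5)
# triangulate near arbor end
print(tri((312+326/11,210+263/11),(250+(297-5.5)/12,225+(502-5.5)/12)))
# rail/bars: strip corners top view & side. 
for zz in(.054,.061): print(zz)
# far end high bar ends in both: top tz, side sz
print("farbar near-end",tri(sz(497,103),tz(705,181)),"far-end",tri(sz(415,88),tz(692,68)))
print("starthigh near",tri((312+260/11,210+458/11),(250+163/12,225+505/12)),"far",tri((312+80/11,210+395/11),(250+135/12,225+155/12)))
loc=lambda p:np.array([(p-c)@ax,(p-c)@ay,p[2]])
for a,b in((sz(497,103),tz(705,181)),(sz(415,88),tz(692,68)),((312+260/11,210+458/11),(250+163/12,225+505/12)),((312+80/11,210+395/11),(250+135/12,225+155/12))):
    print(loc(tri(a,b)[0]))
E
```

```text
wheel [0.419  0.0617 0.089 ]
c [304.2244 337.8732] [247.6317 224.5995]
near [316.9636 482.8295] [353.5348 262.4565]
far [291.5278 193.4022] [144.3513 187.68  ]
nearfaceTop [283.5657 410.0077] [296.0141  83.0983]
left tread near [ 80.3404 419.0597] [195.3217 343.6188]
right far [527.8083 256.7954] [295.9233 114.7232]
left far [ 70.2491 300.6297] [107.6954 310.8392]
stud [296.3788 403.6207] [293.3656 160.3104]
(array([0.3965, 0.0644, 0.0905]), np.float64(0.004875661303730931))
0.054
0.061
farbar near-end (array([ 0.4123, -0.1833,  0.065 ]), np.float64(0.0015770993393978757)) far-end (array([ 0.4603, -0.1816,  0.0584]), np.float64(0.003658189279635076))
starthigh near (array([0.3941, 0.0879, 0.0623]), np.float64(0.00572696051512343)) far (array([0.4423, 0.0884, 0.055 ]), np.float64(0.00910784955000917))
[-0.0236 -0.134   0.065 ]
[ 0.0244 -0.1356  0.0584]
[-0.0231  0.1378  0.0623]
[0.0251 0.135  0.055 ]
```

```bash
cat > ov.py <<'E'
from h import *
import sys
def frame(c,yawd):
    y=np.radians(yawd);return np.array([np.cos(y),np.sin(y),0]),np.array([-np.sin(y),np.cos(y),0])
def overlay(c,yawd,tag,img,wy=.11,slope=0,off=(0,0)):
    ax,ay=frame(c,yawd);Z=np.array([0,0,1]);c=np.array([c[0],c[1],0])
    L=lambda x,y,z:c+x*ax+y*ay+z*Z
    pts=[]
    pts.append(([L(a*.035,b*.155,.006) for a,b in((1,1),(1,-1),(-1,-1),(-1,1))],(0,255,255)))
    zs=lambda y:.054+slope*(.11-y)
    pts.append(([L(a*.024,b*.145,zs(b*.145)) for a,b in((1,1),(1,-1),(-1,-1),(-1,1))],(0,0,255)))
    for f in(-.009,.009):
        pts.append(([L(off[0]+f,wy+off[1]+.035*np.cos(t),.089+.035*np.sin(t)) for t in np.linspace(0,2*np.pi,40)],(0,255,0)))
    for f in(-.022,.022):
        pts.append(([L(off[0]+f,wy+off[1]+.007*np.cos(t),.089+.007*np.sin(t)) for t in np.linspace(0,2*np.pi,20)],(255,0,255)))
    for n,(x0,y0,x1,y1,k) in dict(top=(240,210,430,285,4),side=(295,175,405,285,5)).items():
        im=cv2.resize(cv2.imread(f"pics/{n}{img}.png")[y0:y1,x0:x1],None,fx=k,fy=k,interpolation=cv2.INTER_CUBIC)
        for P,col in pts:
            q=np.array([(proj(n,p)-[x0,y0]+.5)*k-.5 for p in P])
            cv2.polylines(im,[np.int32(np.round(q*8))],True,col,1,cv2.LINE_AA,3)
        cv2.imwrite(f"pics/ov_{n}_{tag}.png",im)
E
python3 -c "
from ov import *
overlay((.4266,-.048),3.95,'a','0')"
```

```text
(no output)
```

View pics/ov_top_a.png

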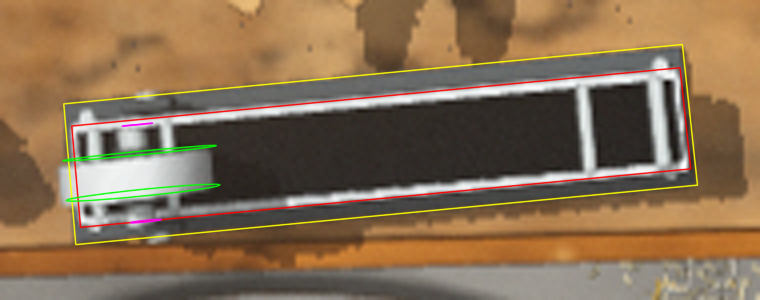

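View pics/ov_side_a.png

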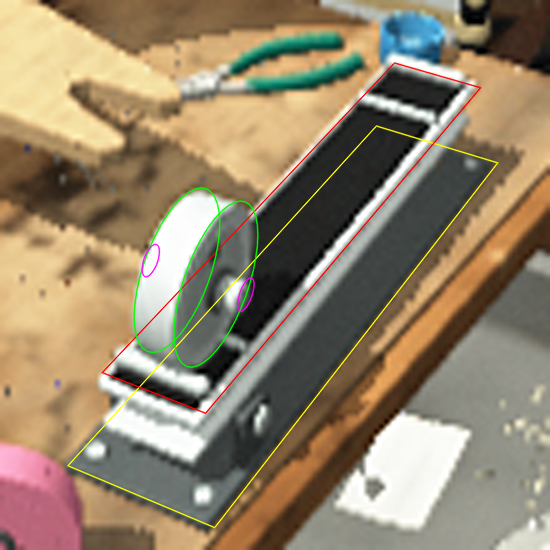

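```bash
python3 -c "
from ov import *
import h
overlay((.4255,-.0475),3.95,'b','0',off=(-.0012,.0018),slope=0)
for n in('top','side'):
    im=cv2.imread(f'pics/ov_{n}_b.png'); print(im.shape)
    cv2.imwrite(f'pics/ov_{n}_b2.png', cv2.resize(im[60:260,30:330] if n=='top' else im[160:460,50:350],None,fx=2.5 if n=='top' else 2,fy=2.5 if n=='top' else 2,interpolation=cv2.INTER_CUBIC))
    cv2.imwrite(f'pics/ov_{n}_b3.png', cv2.resize(im[30:230,500:760] if n=='top' else im[30:230,300:520],None,fx=2.5,fy=2.5,interpolation=cv2.INTER_CUBIC))
"
```

```text
(300, 760, 3)
(550, 550, 3)
```

View pics/ov_top_b2.png

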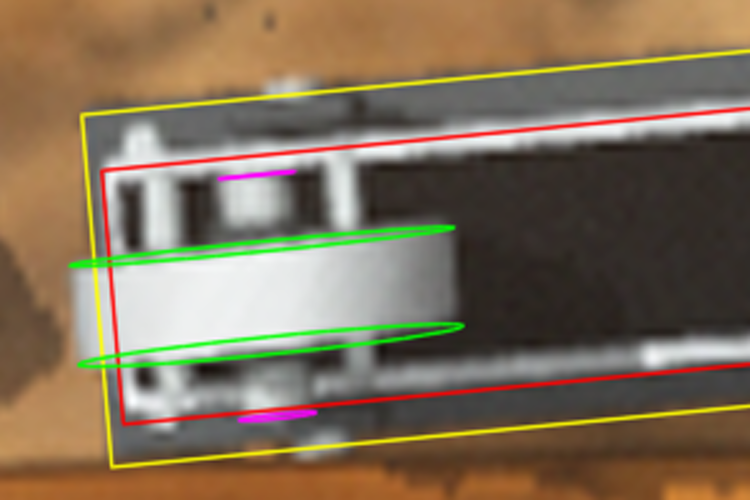

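View pics/ov_side_b2.png

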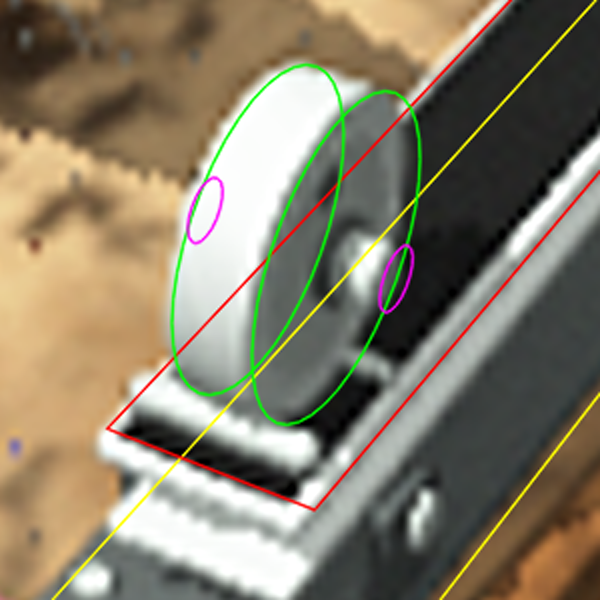

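View pics/ov_top_b3.png

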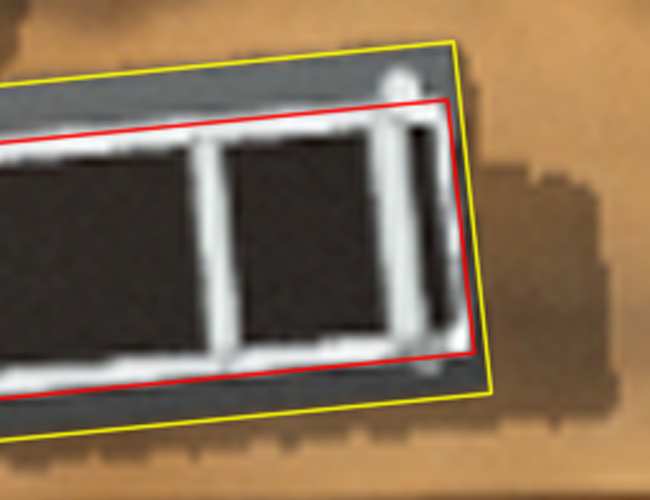

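View pics/ov_side_b3.png

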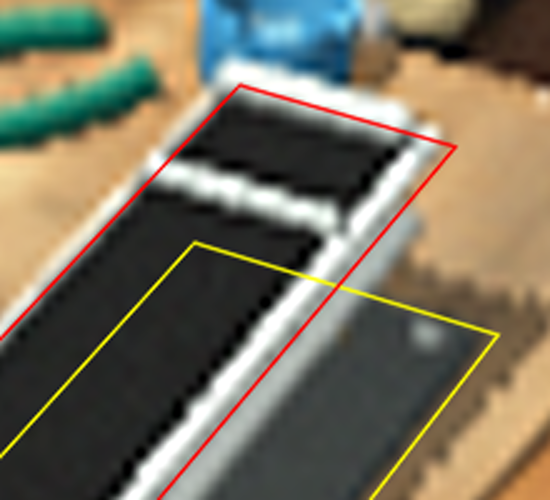

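```bash
cat >> h.py <<'E'
from scipy.spatial.transform import Rotation as Ro
YAW=np.radians(3.95)
def RT(yaw=YAW):  # desired tool axes: y along arbor, z down
    y=np.array([np.cos(yaw),np.sin(yaw),0]);z=np.array([0,0,-1.]);x=np.cross(y,z);return np.stack([x,y,z],1)
def rel(p,R=None,o=None):
    o=o or manip.get_obs();R0=Ro.from_quat(o["ee_rot"]).as_matrix()
    t=R0.T@(np.array(p)-o["position"]);r=Ro.from_matrix(R0.T@(RT() if R is None else R)).as_rotvec();return np.round(t,4),np.round(r,4)
E
python3 - <<'E'
from h import *
np.set_printoptions(precision=4,suppress=True)
for p in((.27,.47,.23),(.35,.33,.23),(.40,.19,.21),(.4172,.0645,.20),(.4172,.0645,.16)): print(rel(p))
E
```

```text
(array([-0.1096, -0.0939,  0.0007]), array([-0.001 ,  0.0008,  1.1841]))
(array([-0.2293, -0.2019,  0.0009]), array([-0.001 ,  0.0008,  1.1841]))
(array([-0.3206, -0.3192,  0.021 ]), array([-0.001 ,  0.0008,  1.1841]))
(array([-0.3761, -0.433 ,  0.0312]), array([-0.001 ,  0.0008,  1.1841]))
(array([-0.3761, -0.433 ,  0.0712]), array([-0.001 ,  0.0008,  1.1841]))
```

```bash
python3 -m handwheel '[[[-0.025,-0.02,0,0,0,0.08,0.064],[-0.065,-0.055,0,0,0,0.24,0.064],[-0.11,-0.094,0,0,0,0.42,0.064],[-0.155,-0.135,0,0,0,0.58,0.064],[-0.2,-0.175,0,0,0,0.74,0.064],[-0.24,-0.215,0.005,0,0,0.9,0.064],[-0.275,-0.26,0.01,0,0,1.03,0.064],[-0.305,-0.3,0.015,0,0,1.12,0.064]]]' 60; python3 - <<'E'
from h import *
for p in((.415,.12,.20),(.4172,.0645,.20),(.4172,.0645,.16),(.4172,.0645,.12)): print(rel(p))
E
```

```text
clock: 1.1
position: [0.3917, 0.2112, 0.216]
ee_rot: [0.66, 0.751, -0.0, -0.0]
ft_force: [0.6, 0.7, 0.1]
grip_width: 0.749
(array([-0.0935,  0.0114,  0.016 ]), array([-0.0002, -0.0001,  0.0596]))
(array([-0.1488,  0.0065,  0.016 ]), array([-0.0002, -0.0001,  0.0596]))
(array([-0.1488,  0.0065,  0.056 ]), array([-0.0002, -0.0001,  0.0596]))
(array([-0.1488,  0.0065,  0.096 ]), array([-0.0002, -0.0001,  0.0596]))
```

```bash
python3 -m handwheel '[[[-0.035,0.004,0.005,0,0,0.02,0.062],[-0.075,0.008,0.012,0,0,0.04,0.062],[-0.11,0.009,0.018,0,0,0.055,0.062],[-0.135,0.0075,0.025,0,0,0.06,0.062],[-0.148,0.0065,0.035,0,0,0.06,0.062],[-0.1488,0.0065,0.045,0,0,0.06,0.062],[-0.1488,0.0065,0.052,0,0,0.06,0.062]]]'; python3 - <<'E'
from h import *
for n in C: cv2.imwrite(f"pics/{n}1.png",manip.camera(n))
s=cv2.imread("pics/side1.png");cv2.imwrite("pics/s1z.png",cv2.resize(s[130:270,290:400],None,fx=4.2,fy=4.2,interpolation=cv2.INTER_CUBIC))
print(rel((.4172,.0645,.068)), manip.get_obs()["position"],manip.get_obs()["ft_force"])
E
```

```text
clock: 1.98
position: [0.4171, 0.0677, 0.1635]
ee_rot: [0.68, 0.733, -0.0, -0.0]
ft_force: [0.9, -1.0, 0.6]
grip_width: 0.725
(array([-0.003 ,  0.0002,  0.0954]), array([-0.0013,  0.0006,  0.0055])) [0.41693909 0.06756486 0.16344   ] [-0.13733176 -0.02276359 -0.51095885]
```

View pics/top1.png

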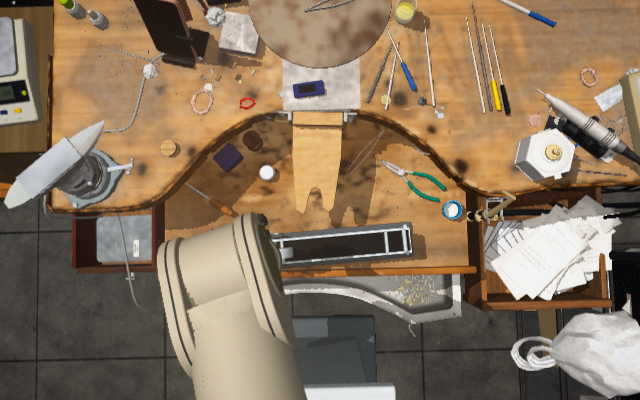

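View pics/s1z.png

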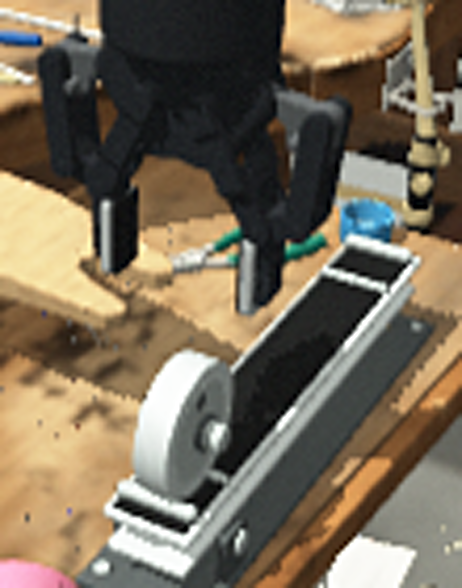

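In the side view the open fingers hang above the wheel, with tips at about (317, 194) and (349, 203) px. I'll compare their midpoint with the projected TCP.

```bash
python3 - <<'E'
from h import *
np.set_printoptions(precision=4,suppress=True)
o=manip.get_obs();R=Ro.from_quat(o["ee_rot"]).as_matrix();p=o["position"];print(p)
for s in(-1,1):
    for xx in (-.011,.011):
      q=p+R@np.array([xx,s*.031,-.005]);print(s,xx,(proj("side",q)-[290,130]+.5)*4.2-.5)
E
python3 - <<'E'
import cv2
s=cv2.imread("pics/side1.png");cv2.imwrite("pics/s1zz.png",cv2.resize(s[160:215,300:365],None,fx=12,fy=12,interpolation=cv2.INTER_CUBIC)[:600])
E
```

```text
[0.4169 0.0676 0.1634]
-1 -0.011 [259.9077 295.8193]
-1 0.011 [237.3098 319.0832]
1 -0.011 [140.1269 259.176 ]
1 0.011 [115.5792 280.7204]
```

View pics/s1zz.png

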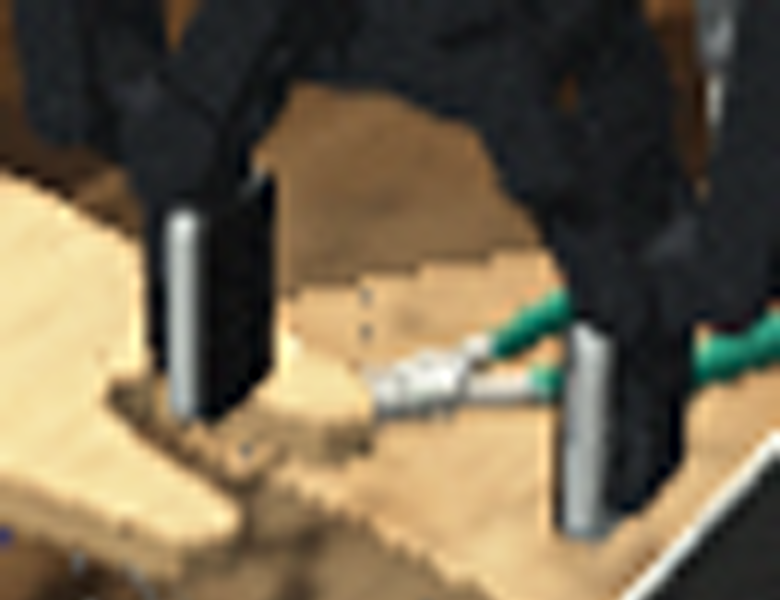

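```bash
python3 -m handwheel '[[[-0.003,0.0002,0.02,-0.001,0,0.005,0.062],[-0.003,0.0005,0.045,-0.001,0,0.005,0.062],[-0.003,0.0005,0.067,-0.001,0,0.005,0.062],[-0.003,0.0005,0.083,-0.001,0,0.005,0.06],[-0.003,0.0005,0.091,-0.001,0,0.005,0.056],[-0.003,0.0005,0.094,-0.001,0,0.005,0.052],[-0.003,0.0005,0.094,-0.001,0,0.005,0.052]]]' 20; python3 - <<'E'
from h import *
cv2.imwrite("pics/side2.png",manip.camera("side"))
s=cv2.imread("pics/side2.png");cv2.imwrite("pics/s2z.png",cv2.resize(s[200:270,305:375],None,fx=8.5,fy=8.5,interpolation=cv2.INTER_CUBIC))
o=manip.get_obs();print(o["position"],o["ft_force"],o["grip_width"]*85.4,rel((.4174,.0645,.068)))
E
```

```text
clock: 2.95
position: [0.4184, 0.0641, 0.0706]
ee_rot: [0.683, 0.731, 0.001, 0.0]
ft_force: [-0.1, -1.1, -0.6]
grip_width: 0.613
[0.41849688 0.06406496 0.07074772] [ 0.6388448  -0.26902192  0.19634748] 51.829506589304536 (array([ 0.0005, -0.0011,  0.0027]), array([ 0.0017, -0.0003, -0.0008]))
```

View pics/s2z.png

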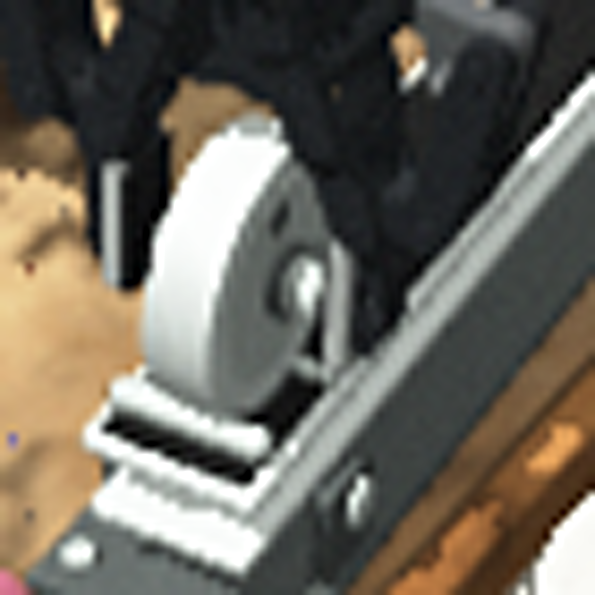

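```bash
python3 - <<'E'
import cv2,numpy as np
s=cv2.imread("pics/side0.png")
g=cv2.cvtColor(s,cv2.COLOR_BGR2GRAY)[212:252,318:350]
print("     "+" ".join(f"{c:3d}" for c in range(318,350)))
for i,r in enumerate(g): print(212+i,": "+" ".join(f"{v:3d}" for v in r))
E
```

```text
318 319 320 321 322 323 324 325 326 327 328 329 330 331 332 333 334 335 336 337 338 339 340 341 342 343 344 345 346 347 348 349
212 :  90 101 106  98  94 100  90 118 123 125 127 128 131 124 117 102 102 110 113 119 119 115 113 112 110 109 110 142 193 193 188 221
213 : 106 108 112 107 107 115 113 124 124 128 126 123 121 113 104 159 192 183 134 108 106 107 110 108 114 115 114 110 131 143 210 208
214 : 109 108 108 110 106 116 120 125 125 122 115 110 103 173 238 241 243 241 224 234 186 132 105 105 109 113 114 108  96 154 197 117
215 :  76  86  96 107 112 117 123 126 126 118 111 103 174 248 254 250 247 247 246 248 238 224 212 184 105  91  98 101 118 228 121  35
216 :  60  79  86 101 108 117 123 125 122 118 111 185 253 254 251 250 248 247 247 247 249 241 208 155 108 108  84 110 214 164  46  34
217 :  71  85  84  92 101 114 122 121 121 114 142 254 255 253 251 251 251 249 249 251 248 181 140 111 111 115 121 212 160  44  30  35
218 :  87 106 101 100 100 112 121 128 123 108 229 255 254 253 252 251 251 252 252 250 189 108 109 114 114 112 118 175  49  32  34  40
219 : 114 121 119 115 120 121 127 
[... 3687 characters left out ...]
26 155 173 140 132 180 185 171
247 : 174 193 224 240 246 252 251 243 156 124 110 110 110 109 109 113 118  91  44  23  23  22  15  31 152 188 154 145 165 181 178 127
248 : 105 101 127 157 208 234 242 250 245 247 149 137 127 112 101  80  64  40  19  22  18  15   6 112 191 163 134 171 183 180 144  71
249 :  41  31  36  60 108 146 192 219 241 248 242 251 157 168 138  96  28   7  14  16  22   7 104 175 168 142 166 181 181 157  93  58
250 :  10  24  31  32  34  57  98 119 158 208 235 245 229 248 248 238 235 240  85  17  10  62 176 182 138 165 181 185 160 102  65  60
251 : 202  75  20  23  30  34  27  32  64 110 141 193 219 240 247 250 255 254 177  33  63 163 184 147 161 180 183 169 109  65  61  62
```

```bash
python3 - <<'E'
from h import *
np.set_printoptions(precision=4,suppress=True)
P=[(341.2,216),(339.3,217),(338.4,218),(337.4,219),(336.7,220),(335.9,221),(335.4,222),(334.7,223),(334.1,224),(333.6,225),(333.1,226),(332.6,227),(332.2,228),(331.8,229),(331.4,230),(331,231),(330.7,232),(330.4,233),(330.2,234),(329.9,235),(329.7,236),(329.5,237),(329.3,238),(329.1,239),(329,240),(329,241),(328.9,242),
(344.8,219),(344.8,221),(344.8,223),(344.6,225),(344.4,227),(344.1,229),(341.5,238),(340.7,239),(340.1,240),(339.7,241),(337.5,244.3),(337,245),(336.1,246),(335.1,247),(333,248.3)]
e=cv2.fitEllipse(np.float32(P));print(e)
yaw=YAW;ax=np.array([np.cos(yaw),np.sin(yaw),0]);ay=np.array([-np.sin(yaw),np.cos(yaw),0]);Z=np.array([0,0,1])
for half in(0,):
    f=plane("side",e[0],.089);print("near face ctr on z=.089",f,"wheel",f+.009*ax)
f0=np.array([.4166,.0640,.089])
Q=[proj("side",f0-.009*ax+.035*(np.cos(t)*ay+np.sin(t)*Z)) for t in np.linspace(0,6.28,60)]
print("pred",cv2.fitEllipse(np.float32(Q)))
# pads in side2 : predicted near pad tip edges
E
python3 - <<'E'
import cv2
g=cv2.cvtColor(cv2.imread("pics/side2.png"),cv2.COLOR_BGR2GRAY)
for (r0,r1,c0,c1) in((218,236,312,324),(228,248,336,352)):
    print("     "+" ".join(f"{c:3d}" for c in range(c0,c1)))
    for i in range(r0,r1): print(i,": "+" ".join(f"{v:3d}" for v in g[i,c0:c1]))
E
```

```text
((336.9263000488281, 232.38088989257812), (11.990325927734375, 34.077239990234375), 19.376636505126953)
near face ctr on z=.089 [0.4099 0.0651 0.089 ] wheel [0.4189 0.0658 0.089 ]
pred ((338.0942687988281, 232.3108673095703), (12.822343826293945, 35.0906982421875), 19.439491271972656)
     312 313 314 315 316 317 318 319 320 321 322 323
218 :  99  76  52  34  32  30  43  18  18  23  19  16
219 :  78  57  60  36  30 112 131 106  36  21  20  17
220 :  84  73  83  34  25 160 172  82  30  19  16  14
221 : 111  98 105  38  25 169 176  44  14  18  20  18
222 : 188 191 123  37  21 166 177  42  12  15  19  13
223 : 212 210 183  48  17 170 176  45  16  18  16  12
224 : 146 188 189  50  27 168 175  41  11  17  16   6
225 : 129 148 159  62  22 169 179  42  17  15  12   0
226 : 107 106 122  49  27 167 176  44  14  13  12 103
227 : 111 106 102  32  20 168 176  44  15  18   1 179
228 : 150 133 109  67  24 168 173  45  13   6  30 243
229 : 182 170 147 107  22 162 177  44  12  11  33 255
230 : 201 189 177 146  81 164 175  43  14   9  50 255
231 : 204 192 178 151 128 164 174  42   9   4  56 252
232 :
[... 979 characters left out ...]

238 : 101  94  90 103 115  87  21 126 169 138  42  34  34  36  16  56
239 :  97  99 100 110 121  45  14 154 172 125  39  23  34  20  66 108
240 :  99  98 100 115  90  24  17 168 172 118  40  26  26  73 113 166
241 :  97  96 110 117  75  29  12 166 172 119  62  36  48 115 148 181
242 :  96 105 119 129 145 139  65 149 172 118  85 134 117 125 175 181
243 : 104 112 101  83 132 163 141 171 123 110 140 156 141 165 182 183
244 : 115 120  65  27  59  95  97 156 114 163 165 135 168 182 183 157
245 : 120  87  34  16  17  23  20  96 134 178 143 164 182 185 163 108
246 :  90  44  21  17  20  15  27 156 171 139 131 181 185 173 112  71
247 :  47  19  21  22  16  32 155 187 156 144 166 182 179 129  73  64
```

```bash
python3 - <<'E'
from h import *
np.set_printoptions(precision=2,suppress=True)
o=manip.get_obs();R=Ro.from_quat(o["ee_rot"]).as_matrix();p=o["position"];print(p,o["clock"])
for s in(1,-1):
  for b in(0,.003):
    print(s,b,proj("side",p+R@np.array([.011,s*.0259,-b])),proj("side",p+R@np.array([.011,s*.0259,-.02])))
j=lambda d:proj("side",np.array([.418,.065,.08])+d)-proj("side",np.array([.418,.065,.08]))
print("per mm x,y,z",j(np.array([.001,0,0])),j(np.array([0,.001,0])),j(np.array([0,0,.001])))
E
```

```text
[0.42 0.06 0.07] 3.0
1 0 [319.81 236.56] [319.83 228.74]
1 0.003 [319.81 235.4 ] [319.83 228.74]
-1 0 [342.1  244.93] [342.45 236.99]
-1 0.003 [342.15 243.75] [342.45 236.99]
per mm x,y,z [-0.41 -0.17] [-0.27  0.25] [ 0.01 -0.39]
```

```bash
python3 -m handwheel '[[[0.0007,-0.0003,0,0,0,0,0.05],[0.0007,-0.0003,0,0,0,0,0.048],[0.0007,-0.0003,0,0,0,0,0.046],[0.0007,-0.0003,0,0,0,0,0.044],[0.0007,-0.0003,0,0,0,0,0.042],[0.0007,-0.0003,0,0,0,0,0.04]]]' 20; python3 - <<'E'
from h import *
cv2.imwrite("pics/side3.png",manip.camera("side"))
s=cv2.imread("pics/side3.png");cv2.imwrite("pics/s3z.png",cv2.resize(s[200:270,305:375],None,fx=8.5,fy=8.5,interpolation=cv2.INTER_CUBIC))
o=manip.get_obs();print(o["clock"],o["position"],o["ft_force"],o["torque"],o["grip_width"]*85.4,rel((.418,.065,.069)))
E
```

```text
clock: 3.75
position: [0.4179, 0.0646, 0.0704]
ee_rot: [0.683, 0.731, 0.0, 0.0]
ft_force: [-0.7, 0.0, 1.1]
grip_width: 0.511
3.8 [0.41784185 0.06457836 0.07034549] [-0.23215464  0.62782555  1.45155191] [ 0.01241417  0.09790022 -0.01867864] 43.49468770693932 (array([0.0004, 0.0002, 0.0013]), array([ 0.001 , -0.0001, -0.0009]))
```

View pics/s3z.png

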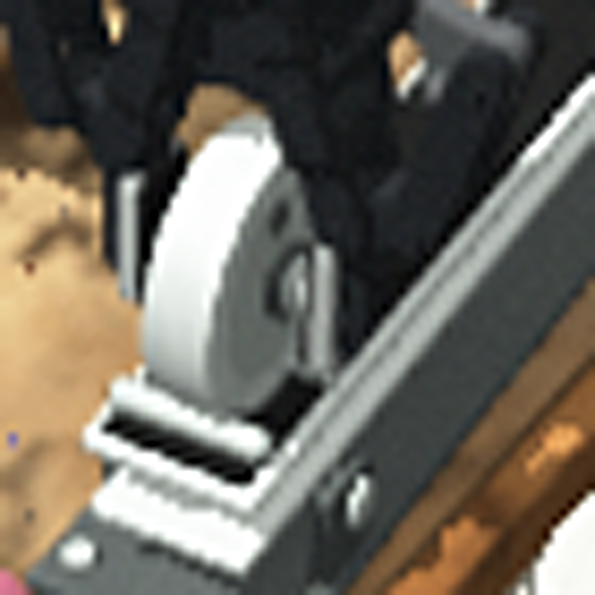

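The pads have stopped on the arbor at a 43.5 mm opening, with the wheel still upright at the same pixels. Next I'll firm the grip and press down in small steps.

```bash
python3 -m handwheel '[[[0,0,0,0,0,0,0.035],[0,0,0,0,0,0,0.035],[0,0,0,0,0,0,0.035]]]' 80; python3 -m handwheel '[[[0,0,0.001,0,0,0,0.035],[0,0,0.002,0,0,0,0.035],[0,0,0.002,0,0,0,0.035]]]'; python3 - <<'E'
from h import *
o=manip.get_obs();print(o["clock"],o["position"],o["ft_force"],o["grip_width"]*85.4)
E
```

```text
clock: 4.18
position: [0.4179, 0.0646, 0.0703]
ee_rot: [0.683, 0.731, 0.0, 0.0]
ft_force: [-0.3, -0.1, 2.4]
grip_width: 0.492
clock: 4.55
position: [0.418, 0.0646, 0.0685]
ee_rot: [0.683, 0.731, 0.0, 0.0]
ft_force: [-2.1, -1.2, 9.4]
grip_width: 0.494
4.55 [0.41796573 0.06457428 0.06854592] [-2.0736203  -1.23969872  9.40761508] 42.15416471847295
```

```bash
python3 -m handwheel '[[[0,0,0.0005,0,0,0,0.035],[0,0,0.001,0,0,0,0.035],[0,0,0.001,0,0,0,0.035]]]'; python3 - <<'E'
from h import *
o=manip.get_obs();print(o["clock"],o["position"],o["ft_force"],o["torque"],o["grip_width"]*85.4, Ro.from_quat(o["ee_rot"]).as_matrix().round(4))
for n in C: cv2.imwrite(f"pics/{n}4.png",manip.camera(n))
s=cv2.imread("pics/side4.png");cv2.imwrite("pics/s4z.png",cv2.resize(s[200:270,305:375],None,fx=8.5,fy=8.5,interpolation=cv2.INTER_CUBIC))
E
```

```text
clock: 4.92
position: [0.418, 0.0646, 0.0677]
ee_rot: [0.683, 0.731, 0.001, 0.0]
ft_force: [-3.4, -0.5, 12.6]
grip_width: 0.49
4.925 [0.41799974 0.06456118 0.06771634] [-3.38907382 -0.49534756 12.55697951] [-0.2716811   0.8752066   0.03555063] 41.856308790483055 [[-6.780e-02  9.977e-01  1.100e-03]
 [ 9.977e-01  6.780e-02  4.000e-04]
 [ 3.000e-04  1.100e-03 -1.000e+00]]
```

View pics/s4z.png

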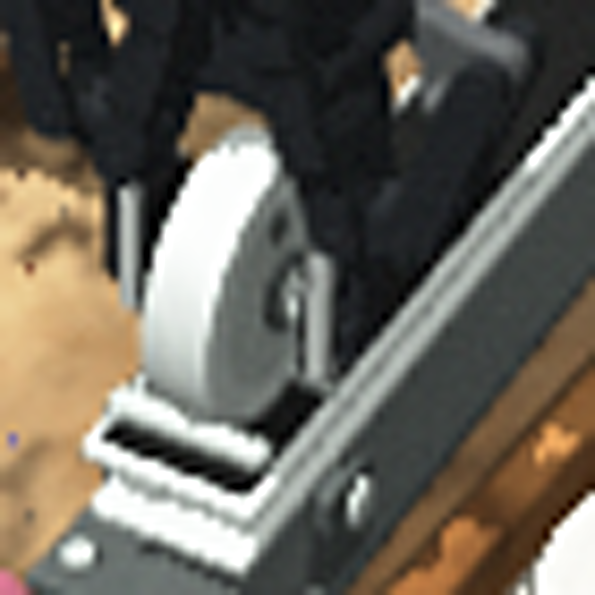

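```bash
python3 -m handwheel '[[[-0.002,0,-0.0004,0,0,0,0.035],[-0.0045,0,-0.0009,0,0,0,0.035],[-0.007,0,-0.0013,0,0,0,0.035],[-0.0095,0,-0.0015,0,0,0,0.035]]]'; python3 - <<'E'
from h import *
o=manip.get_obs();print(o["clock"],o["position"].round(5),o["ft_force"].round(2),o["torque"].round(2),o["grip_width"]*85.4)
E
```

```text
clock: 5.52
position: [0.4188, 0.0557, 0.0694]
ee_rot: [0.683, 0.731, 0.001, 0.0]
ft_force: [-3.2, 2.5, 11.3]
grip_width: 0.492
5.525 [0.41884 0.05568 0.06937] [-3.15  2.51 11.33] [0.23 0.75 0.03] 41.98488161242799
```

```bash
python3 -m handwheel '[[[-0.0025,0,0.0002,0,0,0,0.035],[-0.005,0,0.0005,0,0,0,0.035],[-0.0075,0,0.0009,0,0,0,0.035],[-0.01,0,0.0013,0,0,0,0.035],[-0.0125,0,0.0018,0,0,0,0.035]]]'; python3 - <<'E'
from h import *
o=manip.get_obs();print(o["clock"],o["position"].round(5),o["ft_force"].round(2),o["torque"].round(2),o["grip_width"]*85.4)
E
```

```text
clock: 6.15
position: [0.42, 0.0423, 0.0677]
ee_rot: [0.683, 0.731, 0.001, 0.001]
ft_force: [-2.8, -0.3, 13.9]
grip_width: 0.489
6.15 [0.41997 0.04233 0.06769] [-2.76 -0.32 13.87] [-0.09  0.76  0.01] 41.796068688167594
```

```bash
python3 -m handwheel '[[[-0.0025,0,-0.0001,0,0,0,0.035],[-0.005,0,-0.0002,0,0,0,0.035],[-0.0075,0,-0.0003,0,0,0,0.035],[-0.01,0,-0.0004,0,0,0,0.035],[-0.0125,0,-0.0004,0,0,0,0.035],[-0.015,0,-0.0005,0,0,0,0.035],[-0.0175,0,-0.0006,0,0,0,0.035],[-0.02,0,-0.0006,0,0,0,0.035]]]'; python3 - <<'E'
from h import *
o=manip.get_obs();print(o["clock"],o["position"].round(5),o["ft_force"].round(2),o["torque"].round(2),o["grip_width"]*85.4)
cv2.imwrite("pics/side5.png",manip.camera("side"))
s=cv2.imread("pics/side5.png");cv2.imwrite("pics/s5z.png",cv2.resize(s[190:260,305:385],None,fx=8,fy=8,interpolation=cv2.INTER_CUBIC))
E
```

```text
clock: 7.15
position: [0.4216, 0.0229, 0.0684]
ee_rot: [0.683, 0.731, 0.001, 0.001]
ft_force: [-2.1, 1.5, 12.5]
grip_width: 0.492
7.15 [0.42163 0.02294 0.06844] [-2.12  1.54 12.54] [0.08 0.45 0.  ] 42.04120787457758
```

View pics/s5z.png

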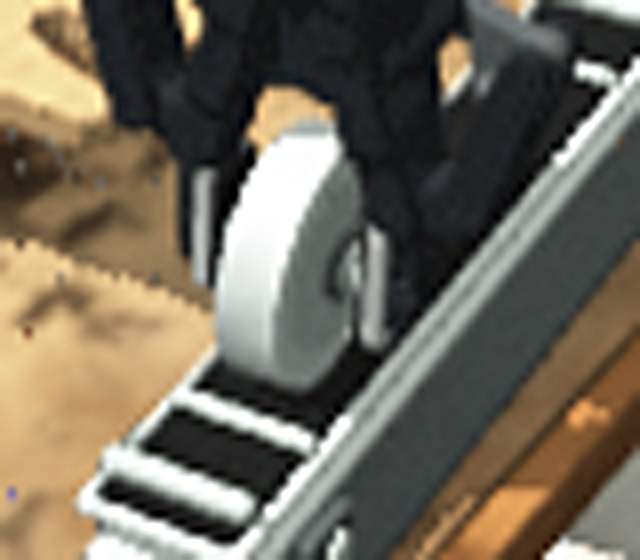

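The side picture shows the wheel upright at about (340, 221) px, past the first low bar. The stud has turned out of sight, so the wheel is rolling. The slope works out at about +0.017.

```bash
python3 -m handwheel '[[[-0.003,0,0,0,0,0,0.035],[-0.006,0,-0.0001,0,0,0,0.035],[-0.009,0,-0.0001,0,0,0,0.035],[-0.012,0,-0.0002,0,0,0,0.035],[-0.015,0,-0.0002,0,0,0,0.035],[-0.018,0,-0.0003,0,0,0,0.035],[-0.021,0,-0.0003,0,0,0,0.035],[-0.024,0,-0.0004,0,0,0,0.035]]]'; python3 - <<'E'
from h import *
o=manip.get_obs();print(o["clock"],o["position"].round(5),o["ft_force"].round(2),o["torque"].round(2),Ro.from_quat(o["ee_rot"]).as_matrix().round(4)[:2,0])
E
```

```text
clock: 8.2
position: [0.4236, -0.001, 0.069]
ee_rot: [0.683, 0.731, 0.002, 0.001]
ft_force: [-0.8, 0.9, 13.9]
grip_width: 0.496
8.2 [ 0.42364 -0.00104  0.069  ] [-0.83  0.9  13.91] [0.13 0.23 0.1 ] [-0.068   0.9977]
```

```bash
python3 -m handwheel '[[[-0.003,0,-0.0001,0,0,0,0.035],[-0.006,0,-0.0003,0,0,0,0.035],[-0.009,0,-0.0004,0,0,0,0.035],[-0.012,0,-0.0005,0,0,0,0.035],[-0.015,0,-0.0006,0,0,0,0.035],[-0.018,0,-0.0007,0,0,0,0.035],[-0.021,0,-0.0008,0,0,0,0.035],[-0.024,0,-0.0009,0,0,0,0.035]]]'; python3 - <<'E'
from h import *
o=manip.get_obs();print(o["clock"],o["position"].round(5),o["ft_force"].round(2),o["torque"].round(2),Ro.from_quat(o["ee_rot"]).as_matrix().round(4)[:2,0])
cv2.imwrite("pics/side6.png",manip.camera("side"))
s=cv2.imread("pics/side6.png");cv2.imwrite("pics/s6z.png",cv2.resize(s[180:260,310:390],None,fx=7.5,fy=7.5,interpolation=cv2.INTER_CUBIC))
E
```

```text
clock: 9.2
position: [0.4256, -0.025, 0.07]
ee_rot: [0.683, 0.731, 0.002, 0.001]
ft_force: [-0.1, -0.0, 11.9]
grip_width: 0.492
9.2 [ 0.42564 -0.02504  0.06998] [-0.06 -0.03 11.88] [ 0.13 -0.1   0.01] [-0.0681  0.9977]
```

View pics/s6z.png

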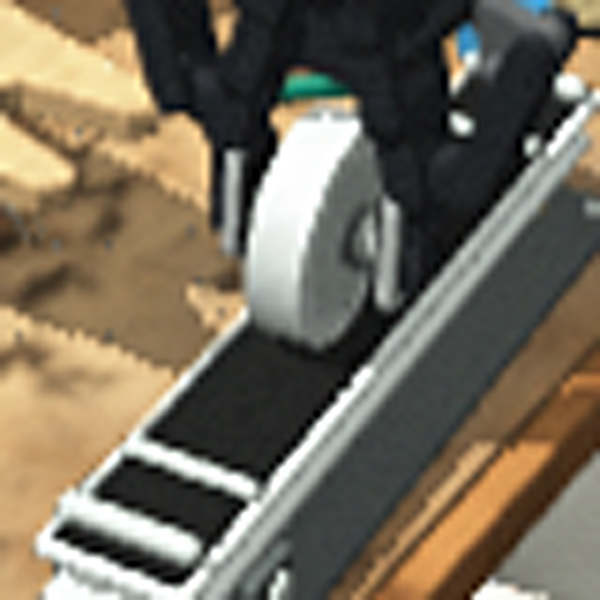

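```bash
python3 -m handwheel '[[[-0.003,0,0.0001,0,0,0,0.035],[-0.006,0,0.0001,0,0,0,0.035],[-0.009,0,0,0,0,0,0.035],[-0.012,0,0,0,0,0,0.035],[-0.015,0,-0.0001,0,0,0,0.035],[-0.018,0,-0.0002,0,0,0,0.035],[-0.021,0,-0.0002,0,0,0,0.035],[-0.024,0,-0.0003,0,0,0,0.035]]]'; python3 - <<'E'
from h import *
o=manip.get_obs();print(o["clock"],o["position"].round(5),o["ft_force"].round(2),o["torque"].round(2),Ro.from_quat(o["ee_rot"]).as_matrix().round(4)[:2,0])
E
```

```text
clock: 10.25
position: [0.4277, -0.049, 0.0705]
ee_rot: [0.683, 0.731, 0.002, 0.002]
ft_force: [1.8, 1.7, 12.2]
grip_width: 0.49
10.25 [ 0.42769 -0.04904  0.07047] [ 1.85  1.74 12.18] [ 0.16 -0.39 -0.04] [-0.0682  0.9977]
```

```bash
python3 -m handwheel '[[[-0.003,0,0.0001,0,0,0,0.035],[-0.006,0,0.0001,0,0,0,0.035],[-0.009,0,0,0,0,0,0.035],[-0.012,0,0,0,0,0,0.035],[-0.015,0,-0.0001,0,0,0,0.035],[-0.018,0,-0.0002,0,0,0,0.035],[-0.021,0,-0.0003,0,0,0,0.035],[-0.024,0,-0.0004,0,0,0,0.035]]]'; python3 - <<'E'
from h import *
o=manip.get_obs();print(o["clock"],o["position"].round(5),o["ft_force"].round(2),o["torque"].round(2),Ro.from_quat(o["ee_rot"]).as_matrix().round(4)[:2,0])
cv2.imwrite("pics/side7.png",manip.camera("side"))
s=cv2.imread("pics/side7.png");cv2.imwrite("pics/s7z.png",cv2.resize(s[170:250,320:400],None,fx=7.5,fy=7.5,interpolation=cv2.INTER_CUBIC))
E
```

```text
clock: 11.25
position: [0.4297, -0.0731, 0.071]
ee_rot: [0.683, 0.731, 0.002, 0.002]
ft_force: [2.6, 0.9, 13.5]
grip_width: 0.494
11.25 [ 0.42968 -0.07309  0.07101] [ 2.57  0.9  13.49] [ 0.2  -0.57  0.06] [-0.0682  0.9977]
```

View pics/s7z.png

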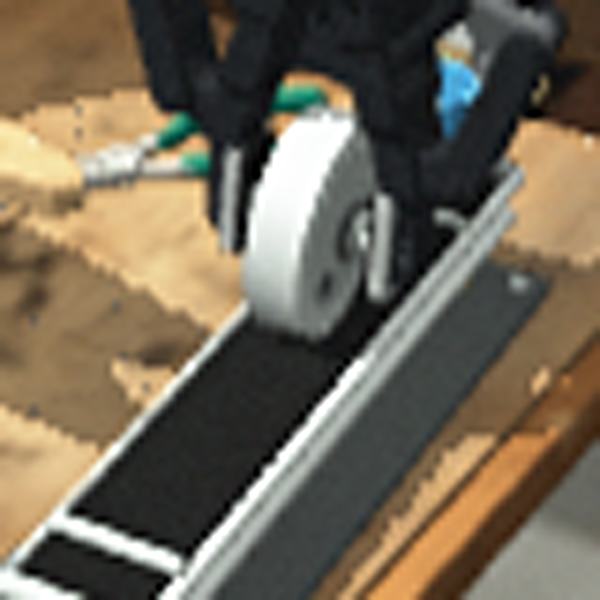

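The side view shows the wheel upright, with the stud at about (363, 207) px just past bottom, which matches about 226° at s = 138 mm. The tool is drifting slightly towards +x, so I'll steer back a little.

```bash
python3 -m handwheel '[[[-0.0035,0,-0.0001,0,0,0.005,0.035],[-0.007,0,-0.0002,0,0,0.01,0.035],[-0.0105,0,-0.0003,0,0,0.015,0.035],[-0.014,-0.0001,-0.0004,0,0,0.02,0.035],[-0.0175,-0.0002,-0.0005,0,0,0.02,0.035],[-0.021,-0.0003,-0.0006,0,0,0.02,0.035],[-0.0245,-0.0004,-0.0007,0,0,0.02,0.035],[-0.028,-0.0005,-0.0008,0,0,0.02,0.035]]]'; python3 - <<'E'
from h import *
o=manip.get_obs();print(o["clock"],o["position"].round(5),o["ft_force"].round(2),o["torque"].round(2),Ro.from_quat(o["ee_rot"]).as_matrix().round(4)[:2,0])
E
```

```text
clock: 12.3
position: [0.4316, -0.1012, 0.072]
ee_rot: [0.69, 0.724, 0.002, 0.002]
ft_force: [4.4, 1.3, 11.9]
grip_width: 0.494
12.3 [ 0.43156 -0.10117  0.07197] [ 4.44  1.26 11.91] [ 0.28 -1.07  0.03] [-0.0484  0.9988]
```

```bash
python3 - <<'E'
from h import *
for n in C: cv2.imwrite(f"pics/{n}8.png",manip.camera(n))
s=cv2.imread("pics/side8.png");cv2.imwrite("pics/s8z.png",cv2.resize(s[165:235,325:405],None,fx=8.5,fy=8.5,interpolation=cv2.INTER_CUBIC))
s=cv2.imread("pics/top8.png");cv2.imwrite("pics/t8z.png",cv2.resize(s[180:290,240:430],None,fx=4.2,fy=4.2,interpolation=cv2.INTER_CUBIC))
E
```

```text
(no output)
```

View pics/s8z.png

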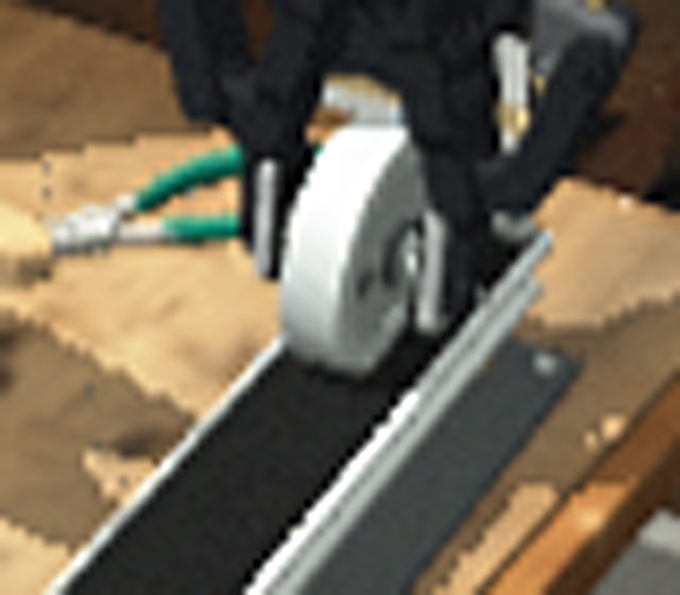

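View pics/t8z.png

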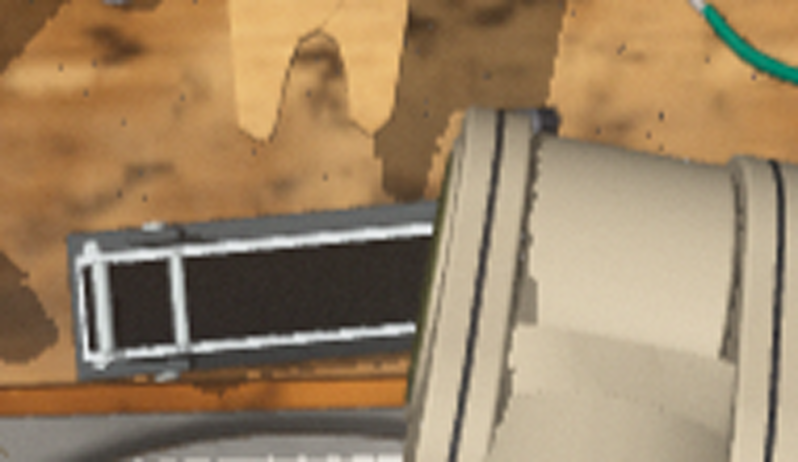

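```bash
python3 - <<'E'
from h import *
np.set_printoptions(precision=4,suppress=True)
s8=lambda x,y:(325+(x+.5)/8.5-.5,165+(y+.5)/8.5-.5)
un=lambda q:(np.array(q)-[325,165]+.5)*8.5-.5
c=np.array([.4266,-.048,0]);ax=np.array([np.cos(YAW),np.sin(YAW),0]);ay=np.array([-np.sin(YAW),np.cos(YAW),0])
loc=lambda p:np.array([(p-c)@ax,(p-c)@ay,p[2]])*1e3
zr=lambda yl:.054+.023*(.11-yl)-.003
for nm,p in(("Linner",(77,590)),("Linner",(290,350)),("Router? inner",(247,592)),("Rinner",(400,400)),("Router",(285,592))):
    z=zr(-.03)
    for _ in range(4):
        q=plane("side",s8(*p),z);z=zr(loc(q)[1]/1e3)
    print(nm,loc(q))
o=manip.get_obs();print("tcp loc",loc(o["position"]))
w=np.array([o["position"][0],o["position"][1],0]);print("bottom proj",un(proj("side",w+[0,0,zr(loc(w)[1]/1e3)])),"near face bottom",un(proj("side",w-.009*ax+[0,0,zr(loc(w)[1]/1e3)])), "nearface ctr",un(proj("side",w-.009*ax+[0,0,zr(loc(w)[1]/1e3)+.035])),"near tip",un(proj("side",w-.022*ax+[0,0,zr(loc(w)[1]/1e3)+.035])))
# same on initial image for strip
s0=lambda x,y:(295+(x+.5)/5-.5,175+(y+.5)/5-.5)
E
python3 - <<'E'
import cv2
g=cv2.cvtColor(cv2.imread("pics/side8.png"),cv2.COLOR_BGR2GRAY)
print("     "+" ".join(f"{c:3d}" for c in range(355,378)))
for i in range(178,214): print(i,": "+" ".join(f"{v:3d}" for v in g[i,355:378]))
E
```

```text
Linner [17.2033 79.5155 51.7011]
Linner [ 17.7516 -44.4415  54.5522]
Router? inner [-20.4419  58.5963  52.1822]
Rinner [-19.2114 -37.7152  54.3975]
Router [-28.7681  53.7641  52.2934]
tcp loc [  1.3061 -53.6906  72.0141]
bottom proj [356.879  350.5044] near face bottom [386.0116 359.6001] nearface ctr [395.4781 253.532 ] near tip [439.0098 266.4213]
     355 356 357 358 359 360 361 362 363 364 365 366 367 368 369 370 371 372 373 374 375 376 377
178 :  38  32  31  27  23  20  27  93  99 101 119 130 184 182 180 187 191  90  33  39  37  35  26
179 :  36  38  35  28  22  15  61  98  90  82 110 159 179 173 173 175 180  98  35  32  36  35  30
180 :  36  35  39  22  21  17 147 149 139 195 250 251 247 245 243 243 248 206  53  30  32  35  32
181 :  33  38  33  21  21  14 111 120 210 254 255 254 254 253 252 253 255 204  68  18  21  23  21
182 :  30  32  23  26  19  21  22  98 255 255 253 253 253 252 253 255 235 138 102  45  19  18  17
183 :  16  48  19  15  23  16   0 227 255 255 253 253 252 253 255 247 143 115 123  74  32  30  32
184 :  83 209  90  24  19   8  51 255 255 254 253 253 253 255 2
[... 2176 characters left out ...]
21  15  30 164
207 : 233 166  44  34  38  54  68  65  90 112 117 118 120 130  66  22  19  23  24  19  33 156 185
208 : 173  47  32  35  39  36  25  25  46  60  68  80  88  76  29  21  21  21  20   6 111 187 150
209 :  51  32  35  35  39  40  28  33  20  17  25  34  42  20  24  23  18  22  12 106 171 153 147
210 :  32  36  37  39  38  39  39  40  33  33  33  24  22  22  23  24  17  12  62 174 178 151 180
211 :  35  38  39  38  38  35  38  38  42  39  39  32  34  32  36  31  20 118 255 201 151 179 186
212 :  37  38  36  37  41  36  37  39  39  40  42  36  38  39  37  33  26 255 255 174 167 187 141
213 :  38  39  38  37  38  39  41  38  39  38  38  35  39  36  35  31 253 255 192 169 187 159  87
```

```bash
python3 - <<'E'
from h import *
np.set_printoptions(precision=4,suppress=True)
P=[(372.3,181),(371.6,182),(370.6,183),(370,184),(369.4,185),(368.7,186),(368.3,187),(367.8,188),(367.4,189),(367,190),(366.7,191),(366.4,192),(366,193),(365.6,194),(365.3,195),(365.1,196),(364.8,197),(364.6,198),(364.5,199),(364.4,200),(364.2,201),(364.1,202),(364,203),(364,204),
(372.5,202),(371.6,203.2),(371,204),(370.3,205),(369.5,206),(368.6,207),(367,208.1)]
e=cv2.fitEllipse(np.float32(P));print(e)
c=np.array([.4266,-.048,0])
for yd in(3.95,3.4):
    yaw=np.radians(yd);ax=np.array([np.cos(yaw),np.sin(yaw),0])
    for z in(.0905,.0895):
        f=plane("side",e[0],z)+.009*ax;print(yd,z,"wheel",f)
ax=np.array([np.cos(YAW),np.sin(YAW),0]);ay=np.array([-np.sin(YAW),np.cos(YAW),0])
print("loc",(f-c)@ax,(f-c)@ay)
w0=np.array([.4189,.0658,0]);print("start loc",(w0-c)@ax,(w0-c)@ay)
E
```

```text
((370.7563781738281, 193.69149780273438), (9.591221809387207, 30.21572494506836), 18.9881649017334)
3.95 0.0905 wheel [ 0.4332 -0.1027  0.0905]
3.95 0.0895 wheel [ 0.4339 -0.1042  0.0895]
3.4 0.0905 wheel [ 0.4332 -0.1028  0.0905]
3.4 0.0895 wheel [ 0.4339 -0.1043  0.0895]
loc 0.0034219312334983995 -0.05664149791494969
start loc 0.00015750738785032465 0.11406009464936794
```

```bash
python3 -m handwheel '[[[-0.0035,0.0002,0.0001,0,0,0.007,0.035],[-0.007,0.0003,0.0001,0,0,0.014,0.035],[-0.0105,0.0005,0,0,0,0.02,0.035],[-0.014,0.0006,-0.0001,0,0,0.02,0.035],[-0.0175,0.0007,-0.0001,0,0,0.02,0.035],[-0.021,0.0008,-0.0002,0,0,0.02,0.035],[-0.0245,0.0009,-0.0003,0,0,0.02,0.035],[-0.028,0.001,-0.0004,0,0,0.02,0.035]]]'; python3 - <<'E'
from h import *
o=manip.get_obs();p=o["position"];print(o["clock"],p.round(5),o["ft_force"].round(2),o["torque"].round(2),Ro.from_quat(o["ee_rot"]).as_matrix().round(4)[:2,0])
print("s",np.linalg.norm(p[:2]-[.418,.0646]))
for n in ["side"]: cv2.imwrite(f"pics/{n}9.png",manip.camera(n))
s=cv2.imread("pics/side9.png");cv2.imwrite("pics/s9z.png",cv2.resize(s[155:225,335:405],None,fx=8.5,fy=8.5,interpolation=cv2.INTER_CUBIC))
E
```

```text
clock: 13.4
position: [0.4331, -0.1292, 0.0721]
ee_rot: [0.697, 0.717, 0.002, 0.002]
ft_force: [1.6, 1.3, 13.6]
grip_width: 0.494
13.4 [ 0.4331  -0.12925  0.07212] [ 1.56  1.29 13.63] [ 0.22 -0.27  0.04] [-0.0284  0.9996]
s 0.19443658509121567
```

View pics/s9z.png

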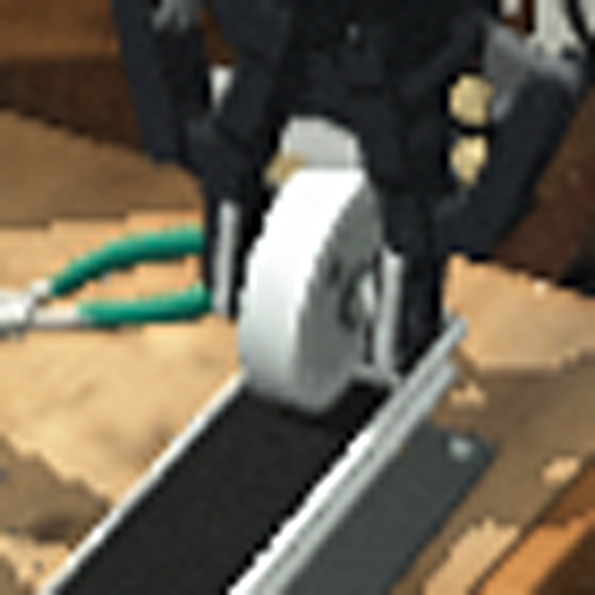

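```bash
python3 -m handwheel '[[[-0.003,0.0001,-0.0002,0,0,0,0.035],[-0.0055,0.0001,-0.0007,0,0,0,0.035],[-0.008,0.0002,-0.0012,0,0,0,0.035],[-0.0105,0.0003,-0.0016,0,0,0,0.035]]]'; python3 - <<'E'
from h import *
o=manip.get_obs();p=o["position"];print(o["clock"],p.round(5),o["ft_force"].round(2),o["torque"].round(2),Ro.from_quat(o["ee_rot"]).as_matrix().round(4)[:2,0])
print("s",np.linalg.norm(p[:2]-[.418,.0646]))
E
```

```text
clock: 13.95
position: [0.4336, -0.1391, 0.0736]
ee_rot: [0.697, 0.717, 0.002, 0.002]
ft_force: [0.3, 2.2, 12.6]
grip_width: 0.496
13.95 [ 0.43357 -0.13912  0.07359] [ 0.34  2.22 12.63] [ 0.62 -0.29  0.02] [-0.0287  0.9996]
s 0.20431062401873581
```

```bash
python3 -m handwheel '[[[-0.0025,0.0001,-0.0002,0,0,-0.003,0.035],[-0.005,0.0001,-0.0003,0,0,-0.006,0.035],[-0.0075,0.0001,-0.0001,0,0,-0.009,0.035],[-0.01,0.0001,0.0002,0,0,-0.012,0.035],[-0.0125,0.0001,0.0006,0,0,-0.015,0.035],[-0.0145,0.0001,0.0009,0,0,-0.018,0.035],[-0.0145,0.0001,0.001,0,0,-0.02,0.035]]]'; python3 - <<'E'
from h import *
o=manip.get_obs();p=o["position"];print(o["clock"],p.round(5),o["ft_force"].round(2),o["torque"].round(2),Ro.from_quat(o["ee_rot"]).as_matrix().round(4)[:2,0])
print("s",np.linalg.norm(p[:2]-[.418,.0646]))
for n in ["side"]: cv2.imwrite(f"pics/{n}10.png",manip.camera(n))
s=cv2.imread("pics/side10.png");cv2.imwrite("pics/s10z.png",cv2.resize(s[145:215,335:405],None,fx=8.5,fy=8.5,interpolation=cv2.INTER_CUBIC))
E
```

```text
clock: 14.82
position: [0.4344, -0.1547, 0.0728]
ee_rot: [0.69, 0.724, 0.002, 0.002]
ft_force: [1.1, -1.4, 12.6]
grip_width: 0.492
14.825 [ 0.43439 -0.15471  0.07282] [ 1.07 -1.44 12.61] [-0.13 -0.42 -0.03] [-0.0479  0.9989]
s 0.21992648387187025
```

View pics/s10z.png

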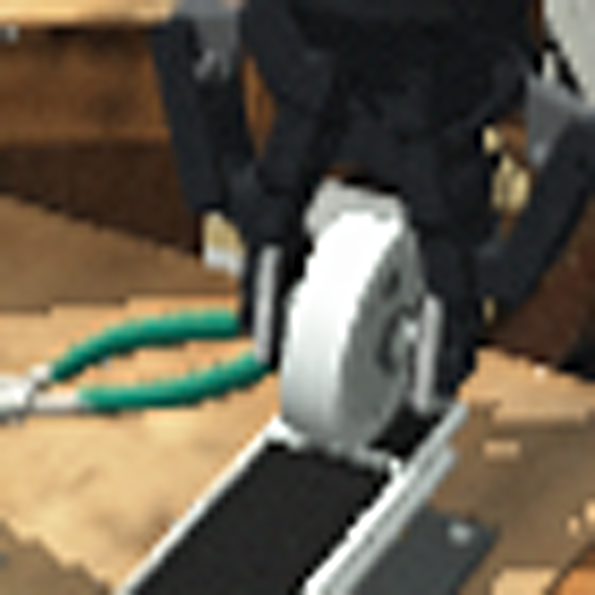

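The wheel has gone over the second low bar and stands in the far rest, with the stud back on top at about (381, 178) px. Travel is 219.9 mm. Next I'll ease the load off.

```bash
python3 -m handwheel '[[[0,0.0001,-0.0003,0,0,0,0.035],[0,0.0002,-0.0007,0,0,0,0.035],[0,0.0003,-0.0011,0,0,0,0.035],[0,0.0003,-0.0015,0,0,0,0.035],[0,0.0003,-0.0019,0,0,0,0.035],[0,0.0003,-0.0023,0,0,0,0.035],[0,0.0003,-0.0023,0,0,0,0.035],[0,0.0003,-0.0023,0,0,0,0.035]]]'; python3 - <<'E'
from h import *
o=manip.get_obs();p=o["position"];print(o["clock"],p.round(5),o["ft_force"].round(2),o["torque"].round(2),o["grip_width"]*85.4)
E
```

```text
clock: 15.88
position: [0.4343, -0.1544, 0.0747]
ee_rot: [0.69, 0.724, 0.001, 0.002]
ft_force: [3.1, 0.2, 7.4]
grip_width: 0.494
15.875 [ 0.43428 -0.15445  0.07468] [3.14 0.19 7.39] [-0.18 -0.78 -0.05] 42.19930868946326
```

```bash
python3 -m handwheel '[[[0,0.0002,-0.0004,0,0,0,0.035],[0,0.0004,-0.0008,0,0,0,0.035],[0,0.0006,-0.0012,0,0,0,0.035],[0,0.0008,-0.0014,0,0,0,0.035],[0,0.0008,-0.0014,0,0,0,0.035],[0,0.0008,-0.0014,0,0,0,0.035]]]'; python3 - <<'E'
from h import *
o=manip.get_obs();p=o["position"];print(o["clock"],p.round(5),o["ft_force"].round(2),o["torque"].round(2),o["grip_width"]*85.4)
E
```

```text
clock: 16.62
position: [0.4341, -0.1541, 0.0755]
ee_rot: [0.69, 0.724, 0.001, 0.001]
ft_force: [5.1, -2.0, 5.6]
grip_width: 0.494
16.625 [ 0.4341  -0.15411  0.07549] [ 5.14 -1.97  5.57] [-0.28 -1.23 -0.03] 42.195067072051756
```

```bash
python3 -m handwheel '[[[-0.0002,0.0004,-0.0001,0,0,0,0.035],[-0.0004,0.0008,-0.0003,0,0,0,0.035],[-0.0005,0.0012,-0.0005,0,0,0,0.035],[-0.0005,0.0014,-0.0006,0,0,0,0.035],[-0.0005,0.0014,-0.0006,0,0,0,0.035]]]'; python3 - <<'E'
from h import *
o=manip.get_obs();p=o["position"];print(o["clock"],p.round(5),o["ft_force"].round(2),o["torque"].round(2),o["grip_width"]*85.4)
E
```

```text
clock: 17.25
position: [0.4344, -0.1544, 0.0756]
ee_rot: [0.69, 0.724, 0.0, 0.0]
ft_force: [2.2, -0.1, 4.3]
grip_width: 0.495
17.25 [ 0.43438 -0.15436  0.07559] [ 2.16 -0.08  4.29] [-0.15 -0.53 -0.02] 42.30796028574617
```

```bash
python3 -m handwheel '[[[0,0.0002,-0.0002,0,0,0,0.035],[0,0.0004,-0.0004,0,0,0,0.035],[0,0.0006,-0.0005,0,0,0,0.035],[0,0.0006,-0.0005,0,0,0,0.035]]]'; python3 - <<'E'
from h import *
o=manip.get_obs();p=o["position"];print(o["clock"],p.round(5),o["ft_force"].round(2),o["torque"].round(2),o["grip_width"]*85.4, Ro.from_quat(o["ee_rot"]).as_matrix().round(4))
E
```

```text
clock: 17.75
position: [0.4346, -0.1543, 0.0759]
ee_rot: [0.69, 0.724, 0.0, -0.0]
ft_force: [-0.9, -0.2, 3.0]
grip_width: 0.489
17.75 [ 0.43457 -0.15433  0.07589] [-0.9  -0.24  2.97] [-0.15  0.19  0.05] 41.755881625774464 [[-4.790e-02  9.989e-01 -2.000e-04]
 [ 9.989e-01  4.790e-02  3.000e-04]
 [ 3.000e-04 -2.000e-04 -1.000e+00]]
```

```bash
python3 -m handwheel '[[[0,-0.0001,-0.0002,0,0,0,0.035],[0,-0.0002,-0.0004,0,0,0,0.035],[0,-0.0002,-0.0004,0,0,0,0.035]]]' ; python3 - <<'E'
from h import *
o=manip.get_obs();p=o["position"];print(o["clock"],p.round(5),o["ft_force"].round(2),o["torque"].round(2),o["grip_width"]*85.4)
cv2.imwrite("pics/side11.png",manip.camera("side"))
s=cv2.imread("pics/side11.png");cv2.imwrite("pics/s11z.png",cv2.resize(s[145:215,335:405],None,fx=8.5,fy=8.5,interpolation=cv2.INTER_CUBIC))
E
```

```text
clock: 18.12
position: [0.4346, -0.1543, 0.0764]
ee_rot: [0.69, 0.724, 0.0, 0.0]
ft_force: [-2.7, -0.2, 2.5]
grip_width: 0.493
18.125 [ 0.43463 -0.1543   0.0764 ] [-2.69 -0.16  2.49] [-0.2   0.34 -0.02] 42.08951619427929
```

View pics/s11z.png

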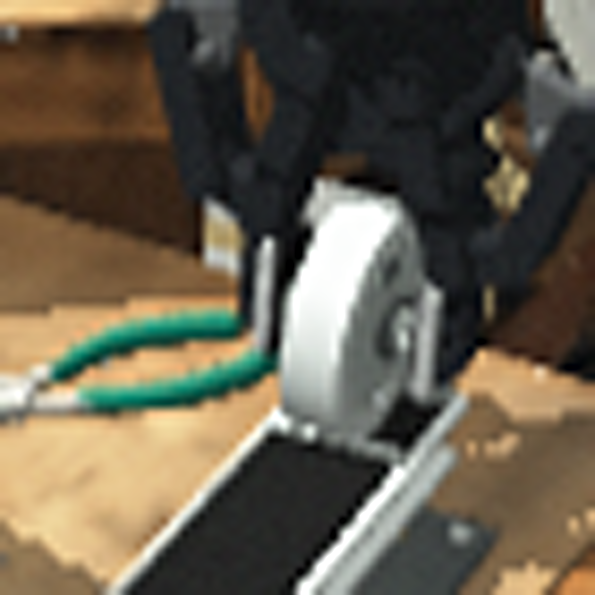

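```bash
python3 -m handwheel '[[[0,-0.0003,-0.0001,0,0,0,0.035],[0,-0.0006,-0.0002,0,0,0,0.035],[0,-0.0006,-0.0002,0,0,0,0.035]]]' ; python3 - <<'E'
from h import *
o=manip.get_obs();p=o["position"];print(o["clock"],p.round(5),o["ft_force"].round(2),o["torque"].round(2),o["grip_width"]*85.4)
E
```

```text
clock: 18.55
position: [0.4344, -0.1542, 0.0767]
ee_rot: [0.69, 0.724, 0.0, 0.0]
ft_force: [0.2, 0.3, -1.6]
grip_width: 0.494
18.55 [ 0.43443 -0.15422  0.07669] [ 0.19  0.26 -1.64] [-0.07 -0.25 -0.01] 42.21415013874446
```

```bash
python3 -m handwheel '[[[0,0,0.0001,0,0,0,0.04],[0,0,0.0001,0,0,0,0.042],[0,0,0.0001,0,0,0,0.044],[0,0,0.0001,0,0,0,0.046],[0,0,0.0001,0,0,0,0.05],[0,0,0.0001,0,0,0,0.054],[0,0,0.0001,0,0,0,0.058],[0,0,0.0001,0,0,0,0.062]]]' 20; python3 - <<'E'
from h import *
o=manip.get_obs();p=o["position"];print(o["clock"],p.round(5),o["ft_force"].round(2),o["torque"].round(2),o["grip_width"]*85.4)
cv2.imwrite("pics/side12.png",manip.camera("side"))
s=cv2.imread("pics/side12.png");cv2.imwrite("pics/s12z.png",cv2.resize(s[145:215,335:405],None,fx=8.5,fy=8.5,interpolation=cv2.INTER_CUBIC))
E
```

```text
clock: 19.55
position: [0.4344, -0.1544, 0.0767]
ee_rot: [0.69, 0.724, 0.0, 0.0]
ft_force: [-0.8, -0.9, -0.0]
grip_width: 0.725
19.55 [ 0.43438 -0.15436  0.07669] [-0.76 -0.87 -0.05] [-0.06 -0.    0.01] 61.93519903487335
```

View pics/s12z.png

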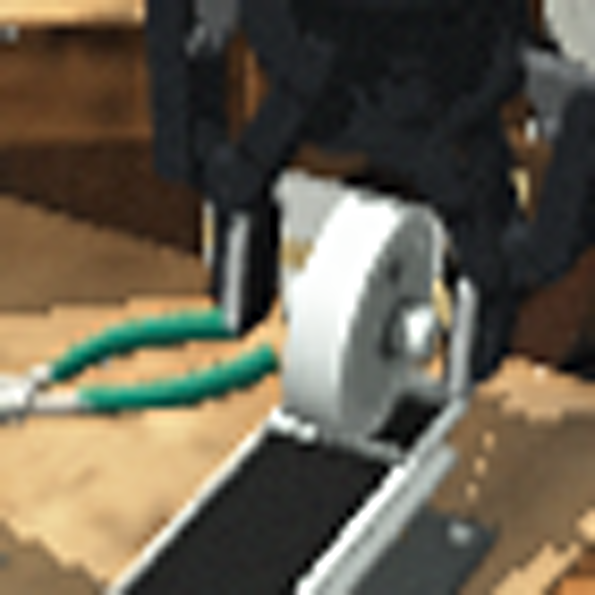

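The fingers are open and clear of the arbor, and the wheel stands upright in the far rest with the stud on top at about (381, 177) px. I'll retreat straight up.

```bash
python3 -m handwheel '[[[0,0,-0.004,0,0,0,0.064],[0,0,-0.015,0,0,0,0.066],[0,0,-0.032,0,0,0,0.066],[0,0,-0.055,0,0,0,0.066],[0,0,-0.08,0,0,0,0.066],[0,0,-0.105,0,0,0,0.066],[0,0,-0.125,0,0,0,0.066],[0,0,-0.135,0,0,0,0.066]]]'; python3 -m handwheel '[[[0.03,0,-0.01,0,0,0,0.07],[0.075,0,-0.02,0,0,0,0.07],[0.125,0,-0.03,0,0,0,0.07],[0.175,0,-0.035,0,0,0,0.07],[0.22,0,-0.035,0,0,0,0.07],[0.255,0,-0.035,0,0,0,0.07],[0.275,0,-0.035,0,0,0,0.07],[0.275,0,-0.035,0,0,0,0.07]]]'; python3 - <<'E'
from h import *
for n in C: cv2.imwrite(f"pics/{n}13.png",manip.camera(n))
s=cv2.imread("pics/side13.png");cv2.imwrite("pics/s13z.png",cv2.resize(s[135:245,315:425],None,fx=5.4,fy=5.4,interpolation=cv2.INTER_CUBIC))
E
```

```text
clock: 20.6
position: [0.4346, -0.1546, 0.2132]
ee_rot: [0.69, 0.724, 0.001, 0.001]
ft_force: [-0.3, 0.6, 0.2]
grip_width: 0.774
clock: 21.6
position: [0.4209, 0.1207, 0.2465]
ee_rot: [0.689, 0.724, 0.0, 0.0]
ft_force: [-0.3, -1.1, -0.3]
grip_width: 0.821
```

View pics/s13z.png

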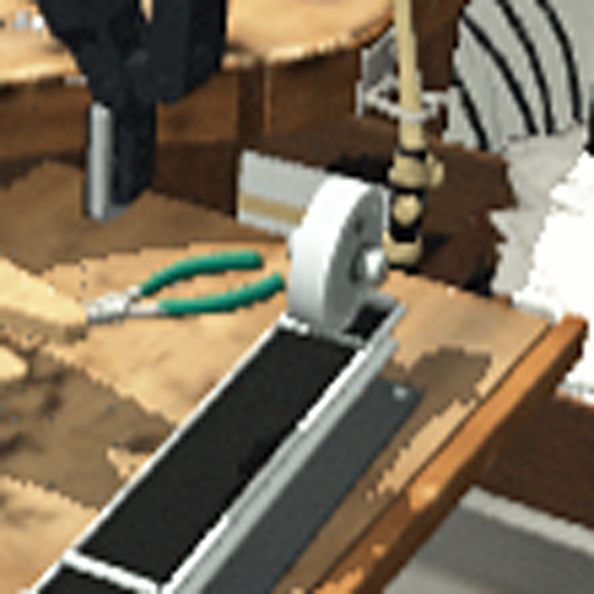

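View pics/top13.png

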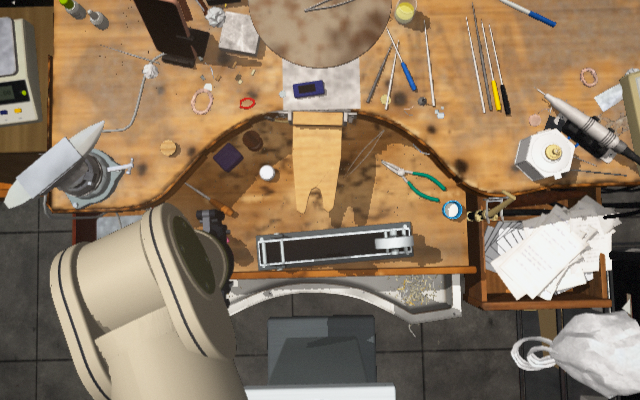

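```bash
python3 - <<'E'
from h import *
t=cv2.imread("pics/top13.png");cv2.imwrite("pics/t13z.png",cv2.resize(t[210:275,350:430],None,fx=8,fy=8,interpolation=cv2.INTER_CUBIC))
a=cv2.imread("pics/top0.png");d=cv2.absdiff(a,t).max(2);d[:, :300]=0
ys,xs=np.where(d[100:220,:500]>60);print("changed px behind wiper",len(xs))
E
```

```text
changed px behind wiper 0
```

View pics/t13z.png

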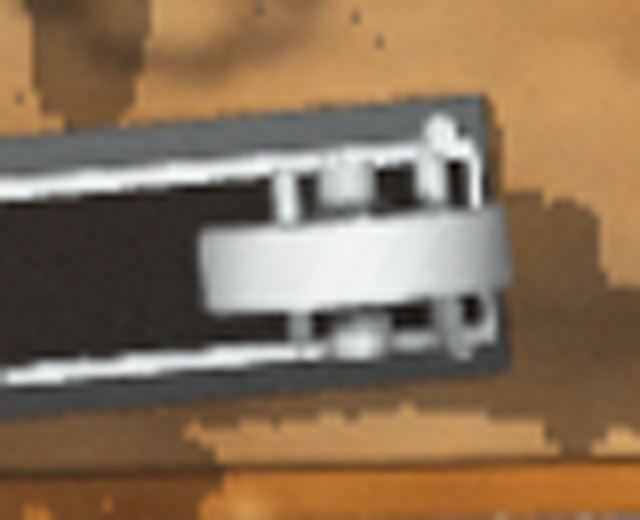

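The top zoom shows the wheel upright between the two bars of the far rest, at about (394, 242) px. It is near the middle of the strip and in line with it. Nothing behind the wiper has moved, so I'm handing in.

```bash
python3 -c "
from workcell import manip
print(manip.hand_in(), manip.get_obs()['clock'])"
```

```text
the job is handed in; nothing more can be done
the job is handed in; nothing more can be done
```

I rolled the wheel one full turn along the strip, over both low bars, and left it standing in the far rest. I then eased off, let go, retreated and handed the job in at about 22 s.

**Pressing:** I gripped the arbor by its ends and pressed until the strip sank about 3 mm by force and height. The push read 11.3–13.9 N at the checks along the way. I had to follow an upward slope of about 0.024 rad to hold it there.

**Last checks:**
- **Travel:** the tool had moved 219.9 mm at the far rest, with the stud back on top.
- **Wheel:** upright between the two bars and roughly centred on the strip in the last pictures.
- **Other things:** no change behind the wiper to the right of image column 300 in the top view. The arm hid part of the rest, including the pink decoy, so I did not compare that side.

**What did not go cleanly:**
- **Sideways drift:** the tool drifted about 2 mm towards +x, with up to 5 N of side force. I steered it back by about 2°, then returned half of that at the end. The side view put the wheel up to about 4 mm off the midline partway; the tool's position suggested 1–2.5 mm.
- **Rolled back slightly:** the tool slipped back about 0.5 mm while easing off in the far rest.
- **Before letting go:** the last upward force reading was about -1.6 N, so the hand was carrying part of the wheel's weight. I estimate it stayed on the strip.
- **Between checks:** force and sink were read only at the end of each move, so I did not watch them in between.

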